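Fasten the toolbox with its over-centre clamp lever

ROBOT

A 7-joint arm with a two-finger parallel gripper is mounted at the origin on the work surface. World frame = base frame: x ahead of the robot, y to its left, z up, the work surface at z = 0. Lengths are in m, angles in rad, forces in N, time in s.
With the tool pointing down it reaches from about 0.4 to 0.85 m from the base axis. Payload 10.4 kg.
Tool frame: the origin (TCP) lies between the finger pads; the fingertips stand tip_extent ahead of it and the grasp point (between the pads) lies 2 mm behind it (tip_extent is the distance from the TCP to the fingertips, in m); z points along the fingers, y is the direction in which the jaws open and shut (so a half turn about z gives the same grasp; the last joint's range is limited). The gripper opens to 87 mm and grips with 3 to 60 N. Pads are 19 mm wide; open, the fingers measure 117 mm over their backs; the gripper's body (75 mm by 190 mm) begins 51 mm behind the grasp point.
Start: joints at [-1.215, 0.332, -0.065, 1.46, 0.022, 1.35, -0.088], TCP at [0.231, 0.581, 0.24] pointing down, gripper open.
Joint ranges: [-2.6, 2.6], [-0.5, 2.12], [-1.47, 1.34], [0.16, 2.42], [-1.27, 4.41], [0.06, 2.06], [-2.6, 2.6]. Speed limits (rad/s): [2.22, 2.22, 2.79, 2.79, 3.14, 3.14, 3.14].

INTERFACE

Orientations are given as a unit quaternion [x, y, z, w].
In Python, from bench import read_state, camera, camera_params, close_job, tip_extent gives the robot as it stands. The module is installed in compiled form; this text tells all that it offers.
- The arm moves only by the tool send_rows, never from a script. Its argument "steps" is a list of rows, each a list of 7 numbers: the turn, a rotation vector about the tool's x, y, z in degrees, then the shift along the tool's x, y, z in m, then the gripper's target within -1 to 1 (shut at 1, half-way at 0, fully open at -1). In form: [[ax, ay, az, x, y, z, jaw], ...]. A call has exactly 10 rows; each row shifts and turns the pose as measured when the row begins, along the tool's axes as they then stand; what a row does not reach is not made up. A row lasts 1/10 s, in which the tool goes at most 50 mm and 8.59 degrees, less where a joint would pass 70% of its speed; a pose out of reach is approached as far as the arm can. A call with a gripper value outside its range is refused whole. The fingers move at their own pace and stop on an object; "force" is the grip in N (left out, the last holds). Time passes only in rows, so rows that do not move let the fingers close, or fill a call up. It gives the time, the measured TCP pose, the force and the opening at its end, in the units of the state.
- read_state(): the state, without advancing time (a new reading comes with each control period).
- camera(name): name is "side" or "top"; returns (picture, depth): 420x560x3 uint8, blue, green, red; 420x560 float32, m along the optical axis (not along the pixel's ray), 0 where there is no reading.
- camera_params(name): a dict with "camera_matrix" (3x3 intrinsics, pixels), "world_from_camera" (4x4, takes a point from camera to world coordinates). Camera axes: x right, y down, z forward; pixel columns grow to the right and rows downward; lengths in m; the calibration is good to about 2 mm. A picture is of the moment at which its call begins. camera_params takes no time and is no camera call.
- close_job(): hands the job in, once; it reports no verdict.
The state is a dict: "time": time; "joint_positions": joint angles; "joint_vel": joint speeds; "joint_torque": joint torques, N m; "ee_pos": TCP position; "eef_rot": TCP orientation; "ft_force": force on the tool from outside, world axes, zero at the start; "torque": the same for the moment, N m; "width": finger opening in m.
Only numpy, scipy, OpenCV 4.12 (cv2) and the standard library are available. Lean on these libraries where they do the work, as an engineer would, in place of code of your own. Each camera call takes 0.05 s, during which the arm holds its last target.

TASK

Fasten the green toolbox: push the sliding clamp on its lid fully home against the stop block, and flip the clamp's upright lever over centre so that it snaps down flat into the gap beyond the end of the guard bar and stays clamped. Work gently, by feel: never press or squeeze anything with more than 25 N, and leave the cups, the pepper mill, the glass stopper, the bowl and the spoon where they are.

Things in the scene. Friction and masses are not known exactly. Their poses are not given: they have to be found in the camera images.
- toolbox: Green plastic toolbox fixed to the worktop, 186 (x) x 326 (y) mm, flat lid at z = 125 mm. Origin: centre of its underside; z up, y along its length, x across it (away from the robot at yaw 0). An aluminium track 40 mm wide, 4 mm high runs along the lid on x = 0 from y = -105 to +55 mm; on it rides the steel sliding clamp. Nothing may be loaded over 25 N, even for an instant.
- clamp_front (a point): Middle of the sliding clamp's front (+y) face, 7 mm above the track. The clamp is a block 44 (x) x 56 (y) x 14 mm, top at z = 143 mm; it slides along y against about 3 N of friction and stays where left. It is home when this face meets the stop block. Push at 20 mm/s or slower: a steady rise to 8 N or more above the sliding friction proves contact with the stop.
- track_end (a point): Centre of the track's +y end, on its top face (z = 129 mm). Near it a steel stop block 44 mm wide, 26 mm long, top at z = 153 mm is screwed down over the track, at another place each time: the face that the clamp meets lies 3 to 47 mm to the -y side of this point. It is not measured: find it by feel. It does not give way.
- bar_line (a point): Point on the lid, x = -31, y = 0. Beside the track, one piece with the stop block, stands a guard bar, x = -36 to -26 mm, top z = 160, 90 mm long, its +y end 32.5 mm short of the stop's face; along it a comb of fins (x = -46 to -36, top z = 163). The lever clears them only if the clamp is within about 2 mm of the stop; else it lands on them (joint 1.1 to 1.3) and its tooth jams: lift it.
- thumb_tab (a point): Point on the clamp's upright steel thumb tab, on its rear (-y) face, the one to push towards the toolbox's +y: mid-width, z = 184 mm, 56 mm behind the front face. Moves with the clamp. The tab is 36 mm wide (x), 7 mm thick, from z = 143 to 190 mm. It has 20 to 94 mm to travel to home.
- lever_pivot (a point): Point on the axis of the cam lever (moves with the clamp, not with the lever's swing): 36 mm in front (+y) of the thumb tab's rear face, at toolbox x = +12 mm, z = 152 mm. The axis is parallel to the toolbox's y.
- lever_tip (a point): Free end of the cam lever, mid-width, 85 mm from the pivot. The lever is a dark steel blade 20 mm wide (y), 7 mm thick, with a 6 mm tooth on its -x side 53 mm from the pivot. Open, it stands upright; it swings over towards the toolbox's -x side and, clamped, lies nearly flat with the tip at toolbox x = -73, z = 156 mm.
- cam_lever (a joint): Angle of the cam lever: 0 = open, upright; 0.95 = dead centre; 1.52 = clamped, on its end stop. A spring drives it back to 0 from below dead centre and on to 1.52 from above. At 75 mm from the pivot, square to the lever, it takes about 4 N at 0, at most about 8 N near 0.4, none at dead centre; then it runs ahead by itself.
- cup_a: White porcelain espresso cup, 60 mm across, 55 mm high, standing on the worktop to the left. Origin: centre of its underside. Leave it alone.
- cup_b: White porcelain espresso cup, 60 mm across, 55 mm high, standing on the toolbox lid near its +y, +x corner. Origin: centre of its underside. Leave it alone.
- stopper: Glass carafe stopper, 42 mm across, 52 mm high, standing on the toolbox lid near its +y, -x corner. Origin: centre of its underside. Leave it alone.
- mill: Stainless pepper mill, 58 mm across, 170 mm high, on the worktop to the right. Origin: centre of its underside. Leave it alone.
- sugar_bowl: White bowl, 90 mm across, 50 mm high, on the worktop to the right. Origin: centre of its underside. Leave it alone.
- spoon: Spoon with a wooden handle, 140 mm long, lying on the worktop to the left. Leave it alone.

How it is judged:
At the end, for the whole second after the job is handed in: The lever is clamped: at 1.44 rad or more (end stop 1.52), at rest, which is possible only with the clamp slid home; the cups, mill, stopper, bowl and spoon are within 30 mm of where they stood (value of joint cam_lever above 1.44 rad and velocity of joint cam_lever between -0.1 and 0.1 rad/s and distance of each of cup_a, cup_b, stopper, mill, sugar_bowl, spoon from where it was at the start of the episode below 0.03 m); the robot touches nothing.
It fails at once if more than 25 N between the robot and anything it touches (contact force between any of the arm, the fingers and anything else above 25 N).
It fails at once if a cup, the mill, the stopper, the bowl or the spoon moved by more than 30 mm (distance of any of cup_a, cup_b, stopper, mill, sugar_bowl, spoon from where it was at the start of the episode above 0.03 m).
It also fails if it takes over 51 s, if anything falls off the work surface, if the arm or the gripper's body presses on something with over 40 N, if the wrist force passes 120 N, or if a joint passes its speed limit or range.

## Working session

There is one attempt and no reset: what is moved stays moved. The work goes in short steps, Python scripts to look and compute and a tool call to move; the robot and the scene stay as the last step left them, time stands still between calls to the robot, and variables do not carry over. Pictures are saved under pics/ and viewed, and the job is handed in when it is done.

Besides the shell and the picture viewer there is one more tool, called after "Request:" by a JSON object that holds its "api" and its "payload", one argument or row to a line. send_rows: Moves the arm, as the interface text tells. Its arguments: {"type":"object","properties":{"steps":{"type":"array"},"force":{"type":"number"}},"required":["steps"]}

```bash
mkdir -p pics
python3 - <<'E'
from bench import *
import cv2,numpy as np
s=read_state();print({k:np.round(v,3).tolist() for k,v in s.items()}, tip_extent if not callable(tip_extent) else tip_extent())
for n in("side","top"):
    im,d=camera(n);cv2.imwrite(f"pics/{n}0.png",im);np.save(f"{n}0.npy",d)
    p=camera_params(n);print(n,np.round(p["camera_matrix"],1).tolist(),np.round(p["world_from_camera"],3).tolist())
E
```

```text
{'time': 0.0, 'joint_positions': [-1.215, 0.333, -0.065, 1.461, 0.022, 1.35, -0.089], 'joint_vel': [-0.001, 0.002, 0.002, 0.0, 0.0, -0.0, -0.001], 'joint_torque': [0.0, -62.327, 0.024, -38.99, -0.061, 0.04, 0.0], 'ee_pos': [0.231, 0.58, 0.239], 'eef_rot': [0.188, 0.982, -0.001, -0.0], 'ft_force': [0.379, 0.387, -0.096], 'torque': [-0.004, -0.04, -0.018], 'width': 0.087} 0.017
side [[502.3, 0.0, 279.6], [0.0, 502.3, 205.1], [0.0, 0.0, 1.0]] [[0.959, -0.175, 0.221, 0.158], [-0.282, -0.591, 0.756, -1.143], [-0.002, -0.787, -0.616, 1.095], [0.0, 0.0, 0.0, 1.0]]
top [[447.7, 0.0, 283.9], [0.0, 447.7, 210.9], [0.0, 0.0, 1.0]] [[0.077, -0.977, 0.198, 0.281], [-0.997, -0.075, 0.021, -0.011], [-0.006, -0.199, -0.98, 1.269], [0.0, 0.0, 0.0, 1.0]]
```

View pics/side0.png

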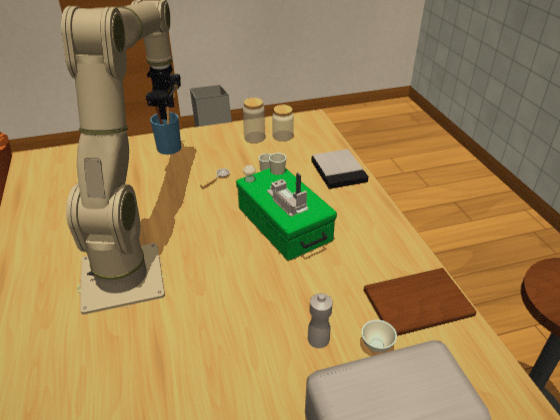

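View pics/top0.png

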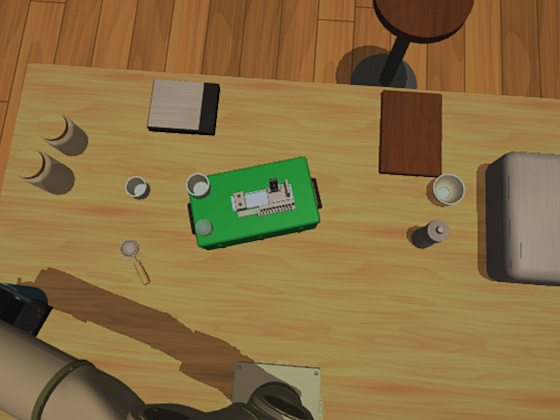

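The top view shows the toolbox at px (190-320, 157-248), with the clamp and lever at about (275,185) and the stop at (240,203). Cup_b and the stopper are at its left (+y) end. I'll measure it next.

```bash
cat > h.py <<'E'
from bench import *
import cv2,numpy as np
def cloud(n,d):
    p=camera_params(n);K=p["camera_matrix"];T=p["world_from_camera"]
    v,u=np.mgrid[0:d.shape[0],0:d.shape[1]]
    P=np.stack([(u-K[0,2])/K[0,0]*d,(v-K[1,2])/K[1,1]*d,d],-1)
    return P@T[:3,:3].T+T[:3,3]
E
python3 - <<'E'
from h import *
im=cv2.imread("pics/top0.png");d=np.load("top0.npy");W=cloud("top",d)
sub=im[145:260,180:330];cv2.imwrite("pics/topz.png",cv2.resize(sub,None,fx=5,fy=5,interpolation=cv2.INTER_CUBIC))
si=cv2.imread("pics/side0.png");cv2.imwrite("pics/sidez.png",cv2.resize(si[145:260,225:345],None,fx=5,fy=5,interpolation=cv2.INTER_CUBIC))
for n in("top","side"):
    im=cv2.imread(f"pics/{n}0.png");d=np.load(f"{n}0.npy");W=cloud(n,d)
    b,g,r=[im[...,i].astype(int) for i in range(3)]
    m=(g>80)&(g>2*r)&(g>2*b)&(W[...,2]>.118)&(W[...,2]<.132)
    P=W[m];print(n,m.sum(),np.median(P[:,2]))
    if n=="top":
        ctr=np.float32(P[:,:2]*1000)
        print(cv2.minAreaRect(ctr))
    else: print(cv2.minAreaRect(np.float32(P[:,:2]*1000)))
E
```

```text
top 5869 0.12517303986445238
((534.032958984375, 98.67267608642578), (182.54249572753906, 322.8408508300781), 16.11330795288086)
side 2272 0.12242441466453746
((533.2499389648438, 93.98312377929688), (187.6793212890625, 330.4136657714844), 16.879911422729492)
```

View pics/topz.png

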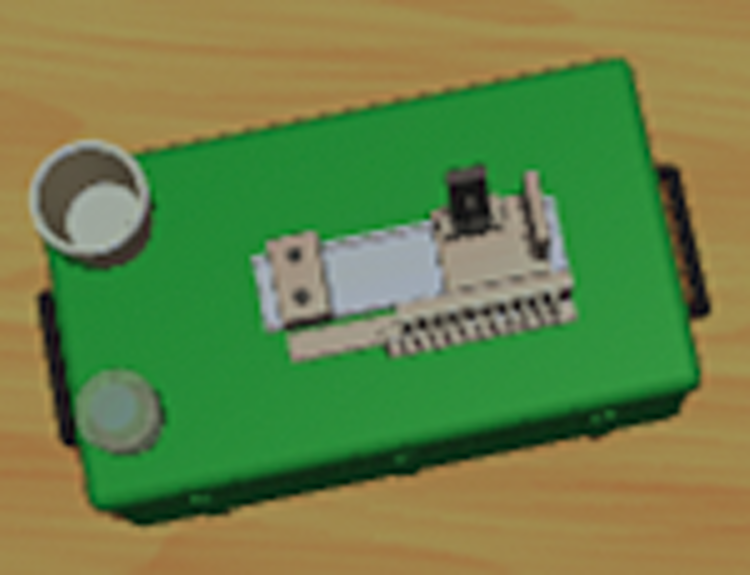

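View pics/sidez.png

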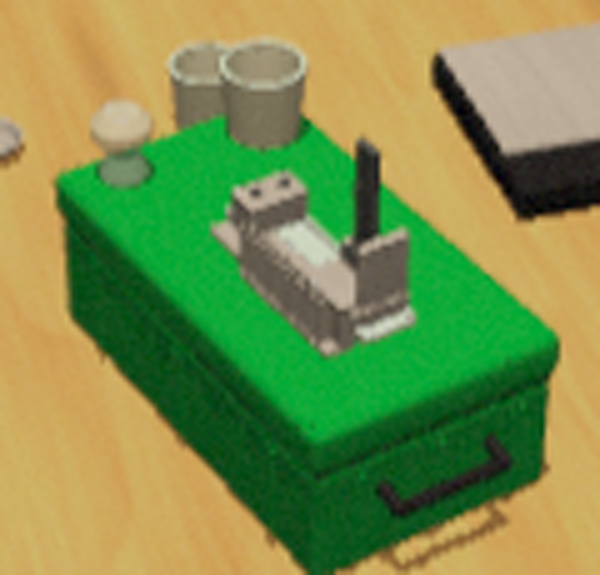

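```bash
cat >> h.py <<'E'
C=np.array([0.534,0.0975]);YAW=np.deg2rad(16.3)
def tobox(P,c=C,a=YAW):
    R=np.array([[np.cos(a),np.sin(a)],[-np.sin(a),np.cos(a)]])
    q=np.array(P,float).copy();q[...,:2]=(q[...,:2]-c)@R.T;return q
def toworld(q,c=C,a=YAW):
    R=np.array([[np.cos(a),-np.sin(a)],[np.sin(a),np.cos(a)]])
    p=np.array(q,float).copy();p[...,:2]=p[...,:2]@R.T+c;return p
E
python3 - <<'E'
from h import *
for n in("top","side"):
    im=cv2.imread(f"pics/{n}0.png");d=np.load(f"{n}0.npy");W=cloud(n,d)
    b,g,r=[im[...,i].astype(int) for i in range(3)]
    gr=(g>60)&(g>1.7*r)&(g>1.7*b)
    m=gr&(W[...,2]>.118)&(W[...,2]<.132)
    B=tobox(W)
    # edges
    Q=B[m]
    res=[]
    for ax,sg in((0,1),(0,-1),(1,1),(1,-1)):
        o=1-ax; lim=.14 if o==1 else .07
        xs=[];ys=[]
        for c in np.arange(-lim,lim,.006):
            s=Q[np.abs(Q[:,o]-c)<.003]
            if len(s)<5: continue
            xs.append(c);ys.append((sg*s[:,ax]).max()*sg)
        xs=np.array(xs);ys=np.array(ys)
        k=np.ones(len(xs),bool)
        for _ in range(4):
            f=np.polyfit(xs[k],ys[k],1);e=ys-np.polyval(f,xs);k=np.abs(e)<max(.002,1.5*np.std(e[k]))
        print(n,"axis",ax,sg,"slope deg",np.round(np.rad2deg(f[0]),2),"off mm",np.round(f[1]*1000,1),k.sum(),len(k))
    ng=~gr
    def rep(name,mm):
        P=B[mm]*1000
        if len(P): print(n,name,len(P),np.round(np.percentile(P,[2,50,98],axis=0),1).tolist())
    near=(np.abs(B[...,0])<.06)&(B[...,1]<.1)&(B[...,1]>-.13)
    z=B[...,2]
    rep("lever>200",near&(z>.2))
    rep("tab",near&(z>.168)&(z<.195)&(B[...,1]<-.0))
    rep("lid+7..",near&ng&(z>.147)&(z<.157)&(np.abs(B[...,0])<.025))
    rep("bar",near&ng&(z>.155)&(z<.167)&(B[...,0]<-.02))
    rep("track",near&ng&(z>.126)&(z<.133)&(np.abs(B[...,0])<.025))
    far=(np.abs(B[...,0])<.1)&(np.abs(B[...,1])<.17)
    rep("stopper",far&(z>.145)&(B[...,0]<-.03)&(B[...,1]>.09))
    rep("cupb",far&(z>.145)&(B[...,0]>.0)&(B[...,1]>.09))
E
```

```text
top axis 0 1 slope deg 0.16 off mm 90.0 41 47
top axis 0 -1 slope deg 0.03 off mm -89.9 46 47
top axis 1 1 slope deg -0.92 off mm 161.8 19 24
top axis 1 -1 slope deg 0.06 off mm -159.4 24 24
top lever>200 55 [[4.7, -67.5, 205.2], [11.4, -58.6, 228.4], [16.5, -49.5, 239.0]]
top tab 67 [[-13.7, -94.4, 169.2], [8.0, -89.3, 188.6], [20.6, -50.6, 193.0]]
top lid+7.. 197 [[-19.0, -87.8, 147.3], [3.6, 30.3, 153.3], [22.3, 45.7, 156.8]]
top bar 191 [[-43.7, -99.5, 156.0], [-31.0, -55.4, 160.5], [-24.1, -9.8, 165.6]]
top track 407 [[-23.8, -102.5, 126.3], [0.6, -5.1, 129.6], [21.6, 55.7, 132.8]]
top stopper 213 [[-69.0, 115.9, 165.4], [-52.0, 132.9, 174.1], [-32.8, 151.9, 180.5]]
top cupb 279 [[29.5, 100.8, 147.0], [67.4, 131.0, 173.0], [84.7, 154.9, 183.2]]
side axis 0 1 slope deg -0.11 off mm 87.7 28 47
side axis 0 -1 slope deg 0.35 off mm -90.9 36 47
side axis 1 1 slope deg 0.88 off mm 154.9 14 24
side axis 1 -1 slope deg 0.74 off mm -162.0 17 24
side lever>200 57 [[4.3, -73.2, 201.3], [10.3, -63.4, 219.8], [15.2, -52.4, 234.8]]
side tab 103 [[-17.0, -99.0, 168.6], [7.5, -94.0, 180.8], [19.6, -56.5, 192.0]]
side lid+7.. 92 [[-21.4, -98.2, 147.3], [1.8, 23.9, 150.6], [18.2, 42.8, 156.2]]
side bar 116 [[-46.5, -104.7, 155.3], [-37.5, -56.2, 158.1], [-26.5, -7.6, 163.0]]
side track 98 [[-21.1, -107.8, 126.1], [5.3, -16.6, 128.7], [21.0, 43.4, 132.9]]
side stopper 109 [[-72.4, 109.8, 147.2], [-57.4, 122.4, 167.0], [-34.7, 139.3, 177.7]]
side cupb 246 [[27.5, 95.2, 146.9], [55.5, 124.3, 165.0], [82.5, 153.9, 179.6]]
```

Request:
{"api": "send_rows", "payload": {
  "steps": [
    [0,0,5.2,0,0,-0.045,1],
    [0,0,5.2,0,0,-0.045,1],
    [0,0,5.2,-0.034,-0.0185,0,1],
    [0,0,5.2,-0.0355,-0.015,0,1],
    [0,0,5.2,-0.0365,-0.012,0,1],
    [0,0,5.2,-0.0375,-0.0085,0,1],
    [0,0,5.2,-0.038,-0.005,0,1],
    [0,0,5.2,-0.0385,-0.002,0,1],
    [0,0,5.2,-0.0385,0.002,0,1],
    [0,0,5.2,-0.038,0.005,0,1]
  ],
  "force": 10
}}

```text
time: 1.1
ee_pos: [0.3783, 0.3031, 0.3281]
eef_rot: [0.61, 0.793, -0.005, -0.0]
ft_force: [0.2, 0.6, -1.0]
width: 0.0151
```

Request:
{"api": "send_rows", "payload": {
  "steps": [
    [0,0,-0.5,-0.039,0.01,0,1],
    [0,0,-0.5,-0.039,0.01,0,1],
    [0,0,-0.4,-0.039,0.01,0,1],
    [0,0,0,-0.039,0.01,0,1],
    [0,0,0,-0.039,0.01,0,1],
    [0,0,0,-0.039,0.01,0,1],
    [0,0,0,-0.039,0.01,0,1],
    [0,0,0,-0.039,0.01,0,1],
    [0,0,0,-0.039,0.01,0,1],
    [0,0,0,-0.018,0.005,0,1]
  ]
}}

```text
time: 2.1
ee_pos: [0.5747, -0.0444, 0.3276]
eef_rot: [0.602, 0.799, -0.006, -0.001]
ft_force: [-0.3, 0.7, 0.4]
width: 0.0004
```

```bash
cat >> h.py <<'E'
def st():
    s=read_state();R=cv2.Rodrigues(np.zeros(3))[0]
    from scipy.spatial.transform import Rotation as Ro
    M=Ro.from_quat(s["eef_rot"]).as_matrix()
    f=np.array(s["ft_force"]);c,sn=np.cos(YAW),np.sin(YAW)
    print("t",round(s["time"],2),"box mm",np.round(tobox(s["ee_pos"])*1000,1),"tooly az",np.round(np.rad2deg(np.arctan2(M[1,1],M[0,1])),2),"tilt z",np.round(M[:,2],3),"F box",np.round([c*f[0]+sn*f[1],-sn*f[0]+c*f[1],f[2]],2),"w",round(s["width"],4),"q",np.round(s["joint_positions"],2))
E
python3 -c "from h import *;st()"
```

```text
t 2.1 box mm [  -0.8 -147.6  327.6] tooly az 16.0 tilt z [-0.008 -0.008 -1.   ] F box [-0.11  0.73  0.38] w 0.0004 q [-0.52  0.21  0.62  1.47 -0.11  1.5   0.37]
```

Request:
{"api": "send_rows", "payload": {
  "steps": [
    [0,0,0,0.003,0,0.03,1],
    [0,0,0,0.003,0,0.03,1],
    [0,0,0,0.003,0,0.03,1],
    [0,0,0,0.003,0,0.025,1],
    [0,0,0.2,0.003,0.001,0.012,1],
    [0,0,0,0.003,0,0.005,1],
    [0,0,0,0.003,0,0.002,1],
    [0,0,0,0.003,0,0,1],
    [0,0,0,0.002,0,0,1],
    [0,0,0,0,0,0,1]
  ]
}}

```text
time: 3.1
ee_pos: [0.5692, -0.0244, 0.1905]
eef_rot: [0.606, 0.795, -0.006, 0.001]
ft_force: [0.6, -1.0, -0.1]
width: 0.0006
```

Run:
```python
from h import *
st()
im,d=camera("side");cv2.imwrite("pics/s1.png",cv2.resize(im[100:260,200:360],None,fx=3.7,fy=3.7,interpolation=cv2.INTER_CUBIC))
```

```text
t 3.1 box mm [  -0.4 -126.8  190.5] tooly az 15.35 tilt z [-0.005 -0.011 -1.   ] F box [ 0.29 -1.12 -0.1 ] w 0.0006 q [-0.54  0.27  0.59  1.7  -0.15  1.22  0.35]
```

View pics/s1.png

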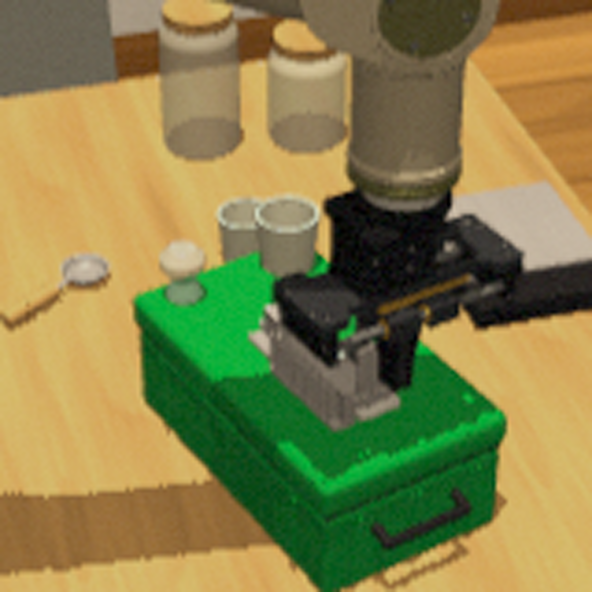

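Request:
{"api": "send_rows", "payload": {
  "steps": [
    [0,0,-0.5,0.003,0,-0.001,1],
    [0,0,-0.4,0.003,0,-0.001,1],
    [0,0,0,0.002,0,0,1],
    [0,0,0,0.002,0,0,1],
    [0,0,0,0.002,0,0,1],
    [0,0,0,0.002,0,0,1],
    [0,0,0,0.002,0,0,1],
    [0,0,0,0.002,0,0,1],
    [0,0,0,0.002,0,0,1],
    [0,0,0,0.002,0,0,1]
  ]
}}

```text
time: 4.15
ee_pos: [0.5634, -0.0033, 0.1936]
eef_rot: [0.6, 0.8, -0.006, 0.002]
ft_force: [1.6, -2.8, -0.3]
width: 0.0006
```

```bash
python3 -c "from h import *;st()"
```

```text
t 4.15 box mm [-1.000e-01 -1.050e+02  1.936e+02] tooly az 16.23 tilt z [-0.003 -0.012 -1.   ] F box [ 0.72 -3.08 -0.31] w 0.0006 q [-0.57  0.25  0.58  1.71 -0.13  1.22  0.32]
```

Request:
{"api": "send_rows", "payload": {
  "steps": [
    [0,0,0,0.002,0,0,1],
    [0,0,0,0.002,0,0,1],
    [0,0,0,0.002,0,0,1],
    [0,0,0,0.002,0,0,1],
    [0,0,0,0.002,0,0,1],
    [0,0,0,0.002,0,0,1],
    [0,0,0,0.002,0,0,1],
    [0,0,0,0.002,0,0,1],
    [0,0,0,0.002,0,0,1],
    [0,0,0,0.002,0,0,1]
  ]
}}

```text
time: 5.15
ee_pos: [0.5578, 0.016, 0.1936]
eef_rot: [0.601, 0.799, -0.006, 0.003]
ft_force: [1.8, -2.4, 0.4]
width: 0.0005
```

```bash
python3 -c "from h import *;st()"
```

```text
t 5.15 box mm [ -0.  -84.9 193.6] tooly az 16.13 tilt z [-0.002 -0.014 -1.   ] F box [ 1.07 -2.77  0.38] w 0.0005 q [-0.61  0.23  0.56  1.73 -0.12  1.22  0.27]
```

Request:
{"api": "send_rows", "payload": {
  "steps": [
    [0,0,0,0.002,0,0,1],
    [0,0,0,0.002,0,0,1],
    [0,0,0,0.002,0,0,1],
    [0,0,0,0.002,0,0,1],
    [0,0,0,0.002,0,0,1],
    [0,0,0,0.002,0,0,1],
    [0,0,0,0.002,0,0,1],
    [0,0,0,0.002,0,0,1],
    [0,0,0,0.002,0,0,1],
    [0,0,0,0.002,0,0,1]
  ]
}}

```text
time: 6.15
ee_pos: [0.5518, 0.0369, 0.1935]
eef_rot: [0.601, 0.799, -0.006, 0.004]
ft_force: [1.1, -3.5, 0.4]
width: 0.0008
```

```bash
python3 -c "from h import *;st()"
```

```text
t 6.15 box mm [ 1.000e-01 -6.320e+01  1.935e+02] tooly az 16.13 tilt z [-0.002 -0.014 -1.   ] F box [ 0.03 -3.64  0.43] w 0.0008 q [-0.64  0.22  0.55  1.74 -0.11  1.22  0.22]
```

Request:
{"api": "send_rows", "payload": {
  "steps": [
    [0,0,0,0.0012,0,0,1],
    [0,0,0,0.0012,0,0,1],
    [0,0,0,0.0012,0,0,1],
    [0,0,0,0.0012,0,0,1],
    [0,0,0,0.0012,0,0,1],
    [0,0,0,0.0012,0,0,1],
    [0,0,0,0.0012,0,0,1],
    [0,0,0,0.0012,0,0,1],
    [0,0,0,0.0012,0,0,1],
    [0,0,0,0.0012,0,0,1]
  ]
}}

```text
time: 7.15
ee_pos: [0.5482, 0.0495, 0.1935]
eef_rot: [0.601, 0.799, -0.006, 0.003]
ft_force: [0.4, -2.4, 1.1]
width: 0.0005
```

```bash
python3 -c "from h import *;st()"
```

```text
t 7.15 box mm [ 1.000e-01 -5.010e+01  1.935e+02] tooly az 16.12 tilt z [-0.001 -0.014 -1.   ] F box [-0.27 -2.38  1.14] w 0.0005 q [-0.66  0.21  0.54  1.75 -0.1   1.22  0.2 ]
```

Request:
{"api": "send_rows", "payload": {
  "steps": [
    [0,0,0,0.0007,0,0,1],
    [0,0,0,0.0007,0,0,1],
    [0,0,0,0.0007,0,0,1],
    [0,0,0,0.0007,0,0,1],
    [0,0,0,0.0007,0,0,1],
    [0,0,0,0.0007,0,0,1],
    [0,0,0,0.0007,0,0,1],
    [0,0,0,0.0007,0,0,1],
    [0,0,0,0.0007,0,0,1],
    [0,0,0,0.0007,0,0,1]
  ]
}}

```text
time: 8.15
ee_pos: [0.5474, 0.0518, 0.1936]
eef_rot: [0.603, 0.798, -0.007, 0.006]
ft_force: [1.9, -4.8, 0.2]
width: 0.0003
```

```bash
python3 -c "from h import *;st()"
```

```text
t 8.15 box mm [  0.  -47.6 193.6] tooly az 15.87 tilt z [ 0.001 -0.019 -1.   ] F box [ 0.5  -5.11  0.16] w 0.0003 q [-0.66  0.21  0.54  1.75 -0.09  1.21  0.18]
```

Request:
{"api": "send_rows", "payload": {
  "steps": [
    [0,0,0,0.001,0,0,1],
    [0,0,0,0.001,0,0,1],
    [0,0,0,0.001,0,0,1],
    [0,0,0,0.0012,0,0,1],
    [0,0,0,0.0012,0,0,1],
    [0,0,0,0.0012,0,0,1],
    [0,0,0,0.0014,0,0,1],
    [0,0,0,0.0014,0,0,1],
    [0,0,0,0.0014,0,0,1],
    [0,0,0,0.0014,0,0,1]
  ]
}}

```text
time: 9.15
ee_pos: [0.5472, 0.0519, 0.1938]
eef_rot: [0.607, 0.794, -0.011, 0.013]
ft_force: [2.9, -7.0, 0.6]
width: 0.0004
```

```bash
python3 -c "from h import *;st()"
```

```text
t 9.15 box mm [-1.000e-01 -4.750e+01  1.938e+02] tooly az 15.23 tilt z [ 0.008 -0.033 -0.999] F box [ 0.85 -7.58  0.57] w 0.0004 q [-0.67  0.2   0.54  1.75 -0.08  1.21  0.15]
```

Request:
{"api": "send_rows", "payload": {
  "steps": [
    [0,0.3,-0.2,0.0014,0,0,1],
    [0,0.3,-0.2,0.0014,0,0,1],
    [0,0.3,-0.2,0.0016,0,0,1],
    [0,0.3,-0.2,0.0016,0,0,1],
    [0,0.3,-0.2,0.0018,0,0,1],
    [0,0.3,-0.2,0.0018,0,0,1],
    [0,0.3,-0.2,0.002,0,0,1],
    [0,0.3,-0.2,0.002,0,0,1],
    [0,0.3,-0.2,0.0022,0,0,1],
    [0,0.3,-0.2,0.0022,0,0,1]
  ]
}}

```text
time: 10.15
ee_pos: [0.5473, 0.0518, 0.1935]
eef_rot: [0.599, 0.8, 0.001, 0.002]
ft_force: [5.4, -8.3, -0.9]
width: 0.0009
```

Run:
```python
from h import *
st()
im,d=camera("side");cv2.imwrite("pics/s2.png",cv2.resize(im[100:260,200:360],None,fx=3.7,fy=3.7,interpolation=cv2.INTER_CUBIC))
```

```text
t 10.15 box mm [ -0.  -47.6 193.5] tooly az 16.35 tilt z [ 0.004 -0.001 -1.   ] F box [ 2.82 -9.51 -0.86] w 0.0009 q [-0.65  0.2   0.54  1.75 -0.11  1.21  0.2 ]
```

View pics/s2.png

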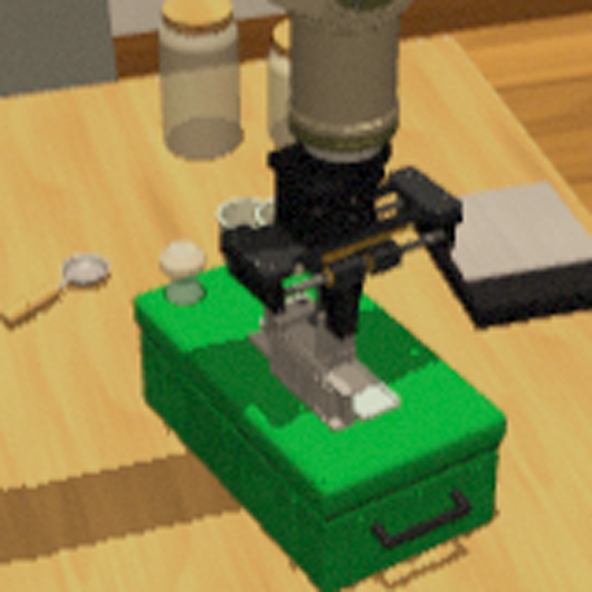

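Request:
{"api": "send_rows", "payload": {
  "steps": [
    [0,0.15,0,0.0022,0,0,1],
    [0,0.15,0,0.0022,0,0,1],
    [0,0.15,0,0.0024,0,0,1],
    [0,0.15,-0.1,0.0024,0,0,1],
    [0,0.15,-0.1,0.0026,0,0,1],
    [0,0.15,-0.1,0.0026,0,0,1],
    [0,0.15,-0.1,0.0028,0,0,1],
    [0,0.15,-0.1,0.0028,0,0,1],
    [0,0.15,-0.1,0.003,0,0,1],
    [0,0.15,-0.1,0.003,0,0,1]
  ]
}}

```text
time: 11.2
ee_pos: [0.5471, 0.0518, 0.1936]
eef_rot: [0.604, 0.797, 0.002, 0.006]
ft_force: [5.8, -11.8, -0.8]
width: 0.0004
```

```bash
python3 -c "from h import *;st()"
```

```text
t 11.2 box mm [ -0.2 -47.5 193.6] tooly az 15.71 tilt z [ 0.011 -0.004 -1.   ] F box [  2.29 -12.98  -0.76] w 0.0004 q [-0.66  0.2   0.54  1.76 -0.1   1.2   0.19]
```

Request:
{"api": "send_rows", "payload": {
  "steps": [
    [0,0,0,-0.008,0,0,1],
    [0,0,0,-0.008,0,0,1],
    [0,0,0,0,0.002,-0.015,1],
    [0,0,-0.3,0,0.01,-0.02,1],
    [0,0,-0.3,0,0.02,-0.013,1],
    [0,0,0,0,0.02,0,1],
    [0,0,0,0.015,0.004,0,1],
    [0,0,0,0.02,0,0,1],
    [0,0,0,0.02,0,0,1],
    [0,0,0,0.006,0,0,1]
  ]
}}

```text
time: 12.2
ee_pos: [0.5861, 0.1149, 0.2415]
eef_rot: [0.599, 0.801, 0.002, 0.0]
ft_force: [-0.4, 0.1, -1.1]
width: 0.0004
```

Run:
```python
from h import *
st()
for n in("top","side"):
    im,d=camera(n);np.save(f"{n}3.npy",d);cv2.imwrite(f"pics/{n}3.png",im)
    W=cloud(n,d);B=tobox(W)*1000
    x,y,z=B[...,0],B[...,1],B[...,2]
    for nm,m in(("lever",(z>190)&(z<245)&(x>-3)&(x<25)&(abs(y+2)<25)),("tab",(z>180)&(z<196)&(abs(x)<22)&(y<-25)&(y>-55)),("stop",(z>149)&(z<157)&(abs(x)<20)&(y>5)&(y<60)),("bar",(z>155)&(z<166)&(x<-24)&(x>-48)&(y<20)&(y>-120))):
        if m.sum():print(n,nm,m.sum(),np.round(np.percentile(B[m],[3,50,97],axis=0)).tolist())
a=cv2.resize(cv2.imread("pics/side3.png")[100:260,200:360],(400,400),interpolation=cv2.INTER_CUBIC)
b=cv2.resize(cv2.imread("pics/top3.png")[125:265,190:330],(400,400),interpolation=cv2.INTER_CUBIC)
cv2.imwrite("pics/both3.png",np.hstack([a,b]))
```

```text
t 12.2 box mm [ 54.9   2.1 241.5] tooly az 16.46 tilt z [ 0.003  0.003 -1.   ] F box [-0.33  0.15 -1.05] w 0.0004 q [-0.7   0.28  0.52  1.56 -0.15  1.33  0.13]
top tab 14 [[-14.0, -35.0, 183.0], [-9.0, -33.0, 188.0], [16.0, -29.0, 192.0]]
top bar 177 [[-44.0, -98.0, 156.0], [-31.0, -57.0, 161.0], [-25.0, -15.0, 165.0]]
side lever 65 [[6.0, -14.0, 192.0], [10.0, -3.0, 215.0], [13.0, 6.0, 236.0]]
side tab 33 [[-15.0, -39.0, 181.0], [3.0, -36.0, 185.0], [19.0, -30.0, 189.0]]
side stop 50 [[-17.0, 8.0, 149.0], [0.0, 27.0, 151.0], [17.0, 42.0, 156.0]]
side bar 113 [[-46.0, -104.0, 155.0], [-36.0, -58.0, 158.0], [-27.0, -5.0, 162.0]]
```

View pics/both3.png

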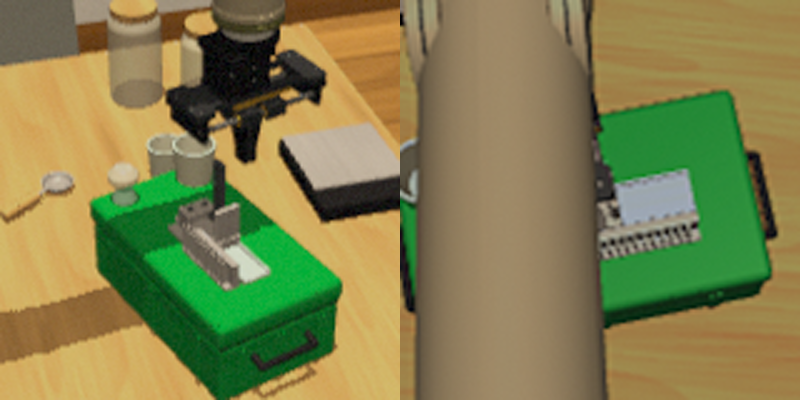

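Request:
{"api": "send_rows", "payload": {
  "steps": [
    [0,0,0,-0.001,-0.006,0,1],
    [0,0,0,-0.001,-0.006,0,1],
    [0,0,0,-0.001,-0.005,0,1],
    [0,0,0,0,-0.003,0,1],
    [0,0,0,0,-0.002,0,1],
    [0,0,0,0,-0.002,0,1],
    [0,0,0,0,-0.002,0,1],
    [0,0,0,0,-0.002,0,1],
    [0,0,0,0,-0.002,0,1],
    [0,0,0,0,-0.002,0,1]
  ]
}}

```text
time: 13.3
ee_pos: [0.5561, 0.0964, 0.2421]
eef_rot: [0.601, 0.799, 0.003, 0.003]
ft_force: [4.6, 1.3, -2.9]
width: 0.0007
```

```bash
python3 -c "from h import *;st()"
```

```text
t 13.3 box mm [ 20.9  -7.3 242.1] tooly az 16.11 tilt z [ 0.008  0.002 -1.   ] F box [ 4.83 -0.02 -2.87] w 0.0007 q [-0.71  0.2   0.53  1.66 -0.1   1.31  0.12]
```

Request:
{"api": "send_rows", "payload": {
  "steps": [
    [0.1,0,0,0.0005,-0.003,0.0003,1],
    [0.1,0,0,0.0005,-0.003,0.0003,1],
    [0.1,0,0,0.0005,-0.003,0.0003,1],
    [0.1,0,0,0.0005,-0.003,0.0003,1],
    [0.1,0,0,0.0005,-0.0035,0.0005,1],
    [0.1,0,0,0.0005,-0.0035,0.0005,1],
    [0.1,0,0,0.0005,-0.0035,0.0005,1],
    [0.1,0,0,0.0005,-0.0035,0.0005,1],
    [0.1,0,0,0.0005,-0.0035,0.0006,1],
    [0.1,0,0,0.0005,-0.0035,0.0006,1]
  ]
}}

```text
time: 14.3
ee_pos: [0.5301, 0.0907, 0.2405]
eef_rot: [0.602, 0.799, 0.003, 0.006]
ft_force: [8.8, 0.8, -2.0]
width: 0.0002
```

```bash
python3 -c "from h import *;st()"
```

```text
t 14.3 box mm [ -5.6  -5.4 240.5] tooly az 16.01 tilt z [ 0.014 -0.003 -1.   ] F box [ 8.65 -1.74 -2.03] w 0.0002 q [-0.74  0.13  0.52  1.73 -0.06  1.29  0.08]
```

Request:
{"api": "send_rows", "payload": {
  "steps": [
    [0.2,0.03,0,0.0005,-0.0025,0.0015,1],
    [0.2,0.03,0,0.0005,-0.0025,0.0015,1],
    [0.2,0.03,0,0.0005,-0.0025,0.0015,1],
    [0.2,0.03,-0.1,0.0005,-0.0025,0.0016,1],
    [0.2,0.03,-0.1,0.0005,-0.0025,0.0016,1],
    [0.2,0.03,-0.1,0.0005,-0.0025,0.0018,1],
    [0.2,0.03,0,0.0005,-0.0023,0.0018,1],
    [0.2,0.03,0,0.0005,-0.0023,0.0018,1],
    [0.2,0.03,0,0.0005,-0.0023,0.0018,1],
    [0.2,0.03,0,0.0005,-0.0023,0.0018,1]
  ]
}}

```text
time: 15.3
ee_pos: [0.5171, 0.0871, 0.2336]
eef_rot: [0.601, 0.799, 0.002, 0.006]
ft_force: [6.4, 0.5, 1.0]
width: 0.0005
```

```bash
cat >> h.py <<'E'
def lev():
    b=tobox(read_state()["ee_pos"])*1000
    dx,dz=b[0]-15-12,b[2]-17-152;r=np.hypot(dx,dz)
    print("theta",round(np.arctan2(-dx,dz)+np.arcsin(3.5/r),3),"r",round(r,1))
E
python3 -c "from h import *;st();lev()"
```

```text
t 15.3 box mm [-19.1  -5.2 233.6] tooly az 16.14 tilt z [ 0.012 -0.004 -1.   ] F box [ 6.31 -1.32  0.97] w 0.0005 q [-0.74  0.1   0.52  1.77 -0.04  1.28  0.07]
theta 0.664 r 79.4
```

Request:
{"api": "send_rows", "payload": {
  "steps": [
    [0.2,0.03,0,0.0005,-0.0022,0.0028,1],
    [0.2,0.03,0,0.0005,-0.0022,0.0028,1],
    [0.2,0.03,0,0.0005,-0.0022,0.0028,1],
    [0.2,0.03,0,0.0005,-0.0022,0.0028,1],
    [0.2,0.03,0,0.0005,-0.0021,0.0028,1],
    [0.2,0.03,0,0.0005,-0.002,0.0028,1],
    [0.2,0.03,0,0.0005,-0.002,0.0028,1],
    [0.2,0.03,0,0.0005,-0.002,0.0028,1],
    [0.2,0.03,0,0.0005,-0.0018,0.0028,1],
    [0.2,0.03,0,0.0005,-0.0018,0.0028,1]
  ]
}}

```text
time: 16.3
ee_pos: [0.4966, 0.0844, 0.2095]
eef_rot: [0.602, 0.799, -0.008, -0.005]
ft_force: [1.1, 0.6, -0.9]
width: 0.0004
```

```bash
python3 -c "from h import *;st();lev()"
```

```text
t 16.3 box mm [-39.5  -2.1 209.5] tooly az 16.04 tilt z [-0.018 -0.007 -1.   ] F box [ 1.2   0.26 -0.86] w 0.0004 q [-0.74  0.09  0.52  1.83 -0.04  1.25  0.07]
theta 1.069 r 77.9
```

Past dead centre with no force left on the tool, so I'll check whether it snapped.

```bash
cat > see.py <<'E'
from h import *
import sys
k=sys.argv[1]
im,d=camera("side");B=tobox(cloud("side",d))*1000
cv2.imwrite(f"pics/s{k}.png",cv2.resize(im[130:260,220:350],(750,600),interpolation=cv2.INTER_CUBIC))
b=im.max(axis=2)
m=(b<70)&(B[...,0]<0)&(B[...,0]>-90)&(abs(B[...,1])<22)&(B[...,2]>140)
print(m.sum(),np.round(np.percentile(B[m],[3,25,50,75,97],axis=0)).tolist() if m.sum() else 0)
st()
E
python3 see.py 4
```

```text
495 [[-89.0, -22.0, 153.0], [-84.0, -15.0, 217.0], [-66.0, -10.0, 313.0], [-47.0, -0.0, 356.0], [-11.0, 17.0, 394.0]]
t 16.35 box mm [-39.9  -1.9 208.9] tooly az 16.04 tilt z [-0.019 -0.008 -1.   ] F box [-1.04  0.14 -0.03] w -0.0 q [-0.74  0.09  0.52  1.83 -0.04  1.25  0.07]
```

View pics/s4.png

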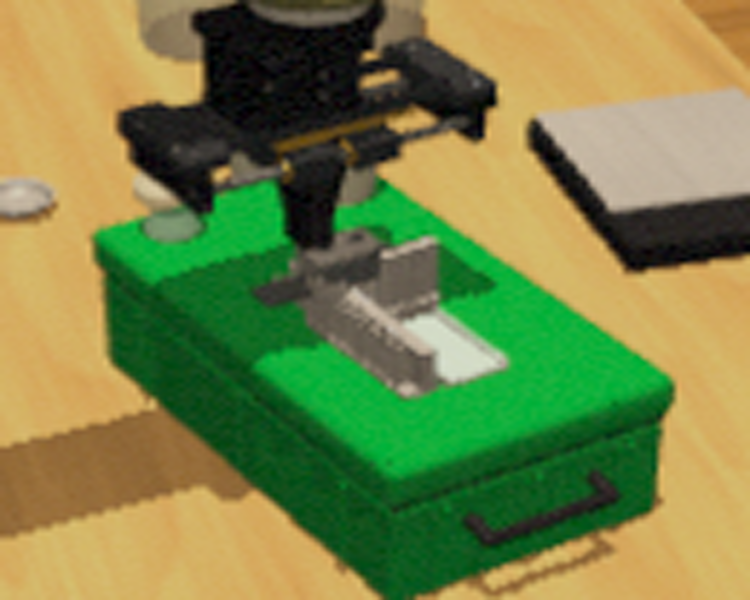

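The lever (dark, about (290,285)) lies flat beyond the bar end. I'll raise the arm clear and check.

Request:
{"api": "send_rows", "payload": {
  "steps": [
    [0,0,0,0,0,-0.02,1],
    [0,0,0,0,0,-0.03,1],
    [0,0,0,0,0,-0.04,1],
    [0,0,0,0,0,-0.04,1],
    [0,0,0,-0.03,0,-0.01,1],
    [0,0,0,-0.04,0,0,1],
    [0,0,0,-0.04,0,0,1],
    [0,0,0,-0.04,0,0,1],
    [0,0,0,-0.04,0,0,1],
    [0,0,0,0,0,0,1]
  ]
}}

```text
time: 17.35
ee_pos: [0.5512, -0.1, 0.3517]
eef_rot: [0.598, 0.801, -0.012, -0.008]
ft_force: [-0.7, -0.2, -0.4]
width: 0.0006
```

Request:
{"api": "send_rows", "payload": {
  "steps": [
    [0,0,0,-0.04,0,0,1],
    [0,0,0,-0.04,0,0,1],
    [0,0,0,-0.04,0,0,1],
    [0,0,0,-0.02,0,0,1],
    [0,0,0,0,0,0,1],
    [0,0,0,0,0,0,1],
    [0,0,0,0,0,0,1],
    [0,0,0,0,0,0,1],
    [0,0,0,0,0,0,1],
    [0,0,0,0,0,0,1]
  ]
}}

```text
time: 18.35
ee_pos: [0.5937, -0.2303, 0.3484]
eef_rot: [0.594, 0.805, -0.011, -0.011]
ft_force: [-0.3, -0.4, -0.6]
width: 0.0004
```

```bash
python3 see.py 5
python3 - <<'E'
from h import *
im,d=camera("top");B=tobox(cloud("top",d))*1000
cv2.imwrite("pics/t5f.png",im)
cv2.imwrite("pics/t5.png",cv2.resize(im[145:260,180:330],None,fx=5,fy=5,interpolation=cv2.INTER_CUBIC))
for lo,hi in((-80,-55),(-55,-30)):
    m=(B[...,0]>lo)&(B[...,0]<hi)&(abs(B[...,1]+1)<10)&(B[...,2]>140)&(B[...,2]<250)
    print(lo,m.sum(),np.round(np.percentile(B[m],[5,50,95],axis=0)).tolist() if m.sum() else 0)
im0=cv2.imread("pics/top0.png");
cv2.imwrite("pics/cmp.png",cv2.resize(np.vstack([im0[110:300,100:480],im[110:300,100:480]]),(570,570)))
E
```

```text
0 0
t 18.4 box mm [ -34.7 -331.3  348.4] tooly az 17.18 tilt z [-0.031 -0.004 -0.999] F box [0.18 0.36 0.24] w 0.0003 q [-0.23  0.42  0.76  1.24 -0.26  1.61  0.78]
-80 45 [[-70.0, -8.0, 156.0], [-63.0, -0.0, 159.0], [-56.0, 8.0, 163.0]]
-55 70 [[-54.0, -8.0, 155.0], [-43.0, 0.0, 159.0], [-32.0, 8.0, 162.0]]
```

View pics/t5.png

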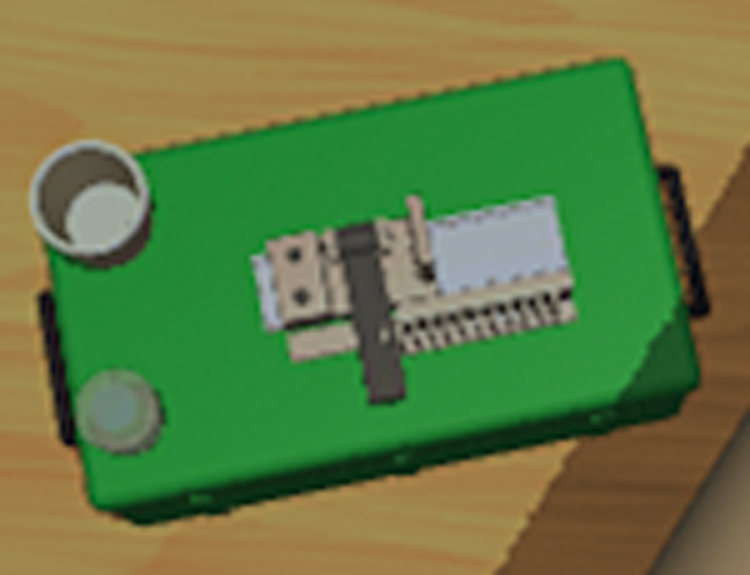

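View pics/s5.png

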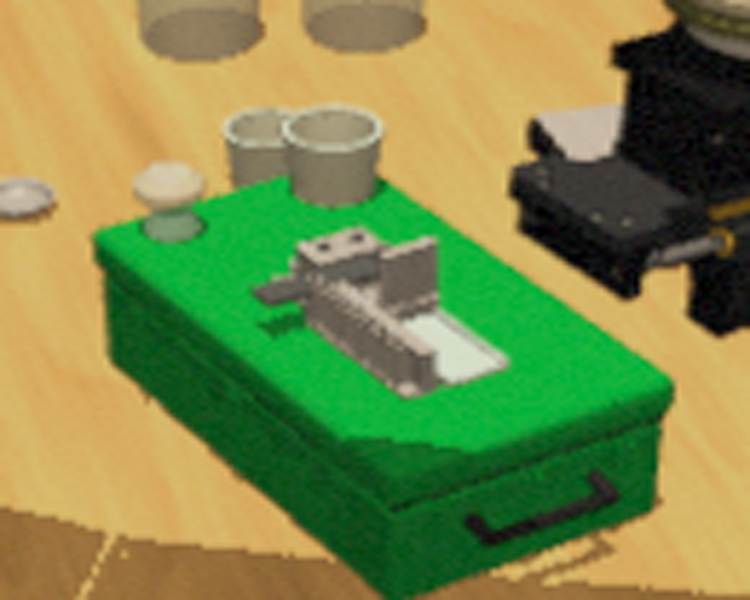

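View pics/cmp.png

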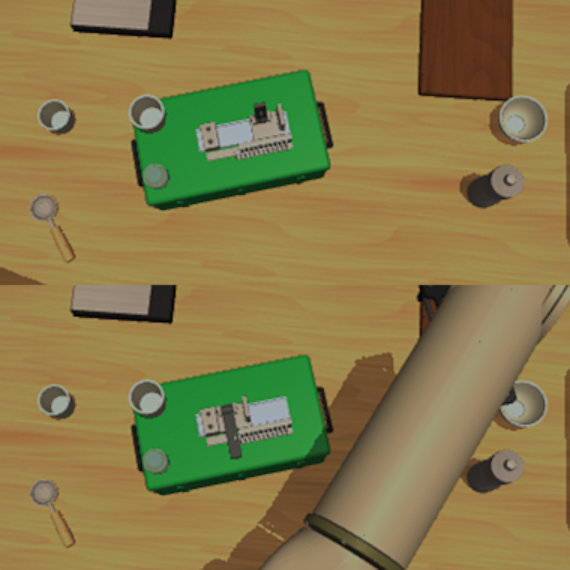

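The lever is flat: its top is level at z = 159 mm from x = -43 to -63 and it sits in the gap past the bar end. All the other objects are where they started, and the arm is clear.

```bash
python3 -c "
from h import *
s=read_state();print(np.abs(s['joint_vel']).max())
print(close_job())"
```

```text
0.00745088655428411
the job is handed in; nothing more can be done
None
```

The toolbox is fastened: the clamp is home against the stop and the lever is snapped down flat. I handed the job in at about 18.5 s of the 51 s allowed.

- **Clamp:** I slid it about 57 mm along the track against roughly 3 N of friction until it stopped. Pushing up to 13 N, about 10 N above the sliding friction, moved it no further, so it is on the stop. It stopped about 5 mm earlier than my camera estimate of the stop face; the two cameras also disagreed by about 4 mm along the toolbox. I went by feel.
- **Lever:** I pushed it over centre from the +x side with shut fingers. The highest force I read was about 9 N, and at about 1.07 rad the force dropped away as it ran ahead by itself.
- **Force readings:** I only saw the force at the end of each one-second move, so short peaks in between were not observed. The highest value I saw in the whole job was about 13 N.
- **Last checks:** The top camera shows the lever level in the gap beyond the bar end, its top at z ≈ 159 mm from x = -43 to -63 mm. That matches the clamped position. The cups, stopper, mill, bowl and spoon look unmoved when I compare the top pictures by eye. The arm stood still, well clear, with about 0.5 N on the wrist sensor, which is noise.

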